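Make up two blood-typing reagent kits

TASK

Make up the two kits: in the blue tray stand the red-capped and the green-capped bottle upright, one in each compartment; in the orange tray stand the yellow-capped bottle upright in the empty compartment, and stack two trim discs flat in its clear tube, the thicker one underneath, chosen so that the top of the stack comes level with the tube's red line. Leave the black-capped bottle and the disc that is not needed where they are.

Things in the scene. Friction and masses are not known exactly. Their poses are not given: they have to be found in the camera images.
- blue_tray: Blue kit tray, fixed: 70 (its x) by 152 mm (its y), walls 20 mm high, 4 mm thick; floor 4 mm thick. A middle wall makes two compartments, 62 (x) by 70 mm (y) inside, centred 37 mm either side of the origin along its y. Both compartments are empty at the start. Origin: centre of its underside, on the bench; z up.
- orange_tray: Orange kit tray, fixed: 70 (its x) by 152 mm (its y), walls 20 mm high, 4 mm thick; floor 4 mm thick. A middle wall makes two compartments, 62 (x) by 70 mm (y) inside, centred 37 mm either side of the origin along its y. The clear tube stands in the compartment at its +y side; the one at -y is empty at the start. Origin: centre of its underside, on the bench; z up.
- trim_tube: clear tube, open on top, fixed in the orange tray: outer diameter 58, inner 52, height 40 mm. Origin: centre of its underside, 4 mm above the bench; z up. Above it: inner floor 4 mm, red line 36 mm (32 mm over the inner floor), rim 40 mm. A disc let go with its lower part in the mouth, fingertips just above the rim, drops flat to the bottom.
- red_bottle_mid (a point): white reagent bottle with red cap and thin red stripe, for the blue tray. Upright, round: body 34 mm diameter up to 60 mm, cap 30 mm diameter from 60 to 74 mm; total height 74 mm, about 55 g. This point is on its axis, 37 mm above its foot; z up. Keep the fingertips at least 26 mm above its foot, to clear the tray walls when setting it down.
- green_bottle_mid (a point): white reagent bottle with green cap and thin green stripe, for the blue tray. Upright, round: body 34 mm diameter up to 60 mm, cap 30 mm diameter from 60 to 74 mm; total height 74 mm, about 55 g. This point is on its axis, 37 mm above its foot; z up. Keep the fingertips at least 26 mm above its foot, to clear the tray walls when setting it down.
- yellow_bottle_mid (a point): white reagent bottle with yellow cap and thin yellow stripe, for the orange tray. Upright, round: body 34 mm diameter up to 60 mm, cap 30 mm diameter from 60 to 74 mm; total height 74 mm, about 55 g. This point is on its axis, 37 mm above its foot; z up. Keep the fingertips at least 26 mm above its foot, to clear the tray walls when setting it down.
- black_bottle_mid (a point): white reagent bottle with black cap and thin black stripe, spare, stays where it is. Upright, round: body 34 mm diameter up to 60 mm, cap 30 mm diameter from 60 to 74 mm; total height 74 mm, about 55 g. This point is on its axis, 37 mm above its foot; z up. Keep the fingertips at least 26 mm above its foot, to clear the tray walls when setting it down.
- dark_disc_mid (a point): dark grey steel trim weight: plain flat disc without a hole, 38 mm diameter, 20 mm thick, lying flat on the bench; about 170 g. This point is its centre, 10 mm above its underside; z is up.
- brass_disc_mid (a point): brass (orange-yellow metal) trim weight: plain flat disc without a hole, 38 mm diameter, 12 mm thick, lying flat on the bench; about 110 g. This point is its centre, 6 mm above its underside; z is up.
- white_disc_mid (a point): white plastic trim weight: plain flat disc without a hole, 38 mm diameter, 8 mm thick, lying flat on the bench; about 30 g. This point is its centre, 4 mm above its underside; z is up.

How it is judged:
By the outcome, as a careful person would: the job done as asked, in the order asked, and still so for the second after the job is handed in, with the robot touching nothing.
It also fails if it takes over 112 s, if anything falls off the work surface, if the arm or the gripper's body presses on something with over 40 N, if the wrist force passes 120 N, or if a joint passes its speed limit or range.

ROBOT

A 6-joint arm with a two-finger parallel gripper is mounted at the origin on the work surface. World frame = base frame: x ahead of the robot, y to its left, z up, the work surface at z = 0. Lengths are in m, angles in degrees, forces in N, time in s.
With the tool pointing down it reaches from about 0.375 to 0.9 m from the base axis. Payload 3.1 kg.
Tool frame: the origin (TCP) lies on the centre line of the jaws, within the pads' length; the fingertips stand finger_overhang ahead of it and the grasp point (between the pads) lies 5 mm behind it (finger_overhang is the distance from the TCP to the fingertips, in m); z points along the fingers, y is the line along which they close (so a half turn about z gives the same grasp; the last joint's range is limited). The gripper opens to 87 mm and grips with 3 to 60 N. Pads are 19 mm wide; open, the fingers measure 117 mm over their backs; the gripper's body (75 mm by 190 mm) begins 51 mm behind the grasp point.
Start: joints at [56.236, 30.224, 82.088, -0, 67.689, -10.227], TCP at [0.25, 0.573, 0.237] pointing down, gripper open.
Joint ranges: [-176.69, 176.69], [-43.24, 126.21], [12.49, 139.97], [-82, 262], [0, 151.66], [-163.58, 163.58]. Speed limits (degrees/s): [159.86, 159.86, 180, 180, 180, 180].

INTERFACE

Orientations are given as a 3x3 rotation matrix whose columns are the frame's x, y, z axes.
In Python, from rig import read_state, capture, calibration, hand_in, finger_overhang gives the robot as it stands.
- The arm moves only by the tool send_rows, never from a script. Its argument "plan" is a list of rows, each a list of 5 numbers: the closure in counts, from 0 (fully open) to 255 (shut), then the shift along the tool's x, y, z in m, then the turn about the tool's z in rad. A call has 1 to 20 rows; each row shifts and turns the commanded pose from where the row before left it, along the tool's axes as they then stand; what a row does not reach is not made up. A row lasts 1/12 s, in which the tool goes at most 41.7 mm and 7.16 degrees, less where a joint would pass 70% of its speed; a pose out of reach is approached as far as the arm can. A call is refused whole if a number of a shift passes 0.0417 or a number of a turn 0.125, either way. A call with a gripper value outside its range is refused whole. The fingers move at their own pace and stop on an object; the grip force is fixed at half the most. Time passes only in rows, so rows that do not move let the fingers close. It gives the time, the measured TCP pose, the force, the opening and the grip force at its end, in the units of the state.
- read_state(): the state, without advancing time (a new reading comes with each control period).
- capture(name): name is "scene" or "top"; returns (picture, depth): 420x560x3 uint8, blue, green, red; 420x560 float32, m along the optical axis (not along the pixel's ray), 0 where there is no reading.
- calibration(name): a dict with "fx", "fy", "cx", "cy" (pixels), "xyz" and "rotation" of the camera in the world. Camera axes: x right, y down, z forward; pixel columns grow to the right and rows downward; lengths in m; the calibration is good to about 2 mm. A picture is of the moment at which its call begins. calibration takes no time and is no camera call.
- hand_in(): hands the job in; it is judged then, once.
The state is a dict: "time_s": time; "joint_positions": joint angles; "qvel": joint speeds; "tau": joint torques, N m; "position": TCP position; "tcp_rot": TCP orientation; "force": force on the tool from outside, world axes, zero at the start; "moment": the same for the moment, N m; "opening": opening from 0.0 (shut) to 1.0 (fully open); "grasp_force": force on a finger pad.
Only numpy, scipy, OpenCV 4.12 (cv2) and the standard library are available. Lean on these libraries where they do the work, as an engineer would, in place of code of your own. Each camera call takes 0.05 s, during which the arm holds its last target. There are 200 camera calls.

## Working session

There is one attempt and no reset: what is moved stays moved. The work goes in short steps, Python scripts to look and compute and a tool call to move; the robot and the scene stay as the last step left them, time stands still between calls to the robot, and variables do not carry over. Pictures are saved under pics/ and viewed, at most 14 in all, crops included, and the job is handed in when it is done.

Besides the shell and the picture viewer there is one more tool, called after ">>>" as name(argument=value, ...) on one line, values as JSON. send_rows: Moves the arm, as the interface text tells. Its arguments: {"type":"object","properties":{"plan":{"type":"array","items":{"type":"array","items":{"type":"number"}}}},"required":["plan"]}

```bash
ls; mkdir -p pics; python3 - <<'E'
from rig import *
import cv2,numpy as np
print(read_state(),finger_overhang)
for n in("scene","top"):
    p,d=capture(n);cv2.imwrite(f"pics/{n}0.png",p);np.save(f"{n}0.npy",d);print(n,calibration(n))
E
```

```text
pics
{'time_s': 0.0, 'joint_positions': array([ 5.62374866e+01,  3.02800269e+01,  8.21584927e+01, -1.60058615e-03,
        6.76860650e+01, -1.02291873e+01]), 'qvel': array([-0.02804837,  0.07311485, -0.02045269, -0.11292143,  0.02965264,
       -0.03093011]), 'tau': array([-1.38964402e-03, -4.40049469e+01, -1.76588380e+01,  6.31736079e-02,
        5.82755136e-02, -1.60898462e-04]), 'position': array([0.24914979, 0.57241866, 0.23554851]), 'tcp_rot': array([[-9.16832019e-01,  3.99271386e-01, -1.18694756e-03],
       [ 3.99272988e-01,  9.16830280e-01, -1.82205506e-03],
       [ 3.60735015e-04, -2.14443452e-03, -9.99997636e-01]]), 'force': array([ 1.00076047, -0.3471668 ,  0.36717325]), 'moment': array([-0.03487924, -0.02693462,  0.01145179]), 'grasp_force': 0.0, 'opening': 0.998676039066507} 0.014
scene {'fx': 509.65022772367064, 'fy': 509.65022772367064, 'cx': 280.36707599115886, 'cy': 206.81604336363128, 'xyz': array([1.35474712, 0.61664593, 0.83340544]), 'rotation': array([[-0.61442425,  0.47348762, -0.63110404],
       [ 0.78876353,  0.38718947, -0.47742686],
       [ 0.01830113, -0.79113449, -0.61136837]])}
top {'fx': 465.83728038195466, 'fy': 465.83728038195466, 'cx': 276.694879989733, 'cy': 210.8030635890973, 'xyz': array([0.39482234, 0.00951544, 0.93935098]), 'rotation': array([[-0.02646423, -0.98769371,  0.15414529],
       [-0.99960791,  0.02755764,  0.00496063],
       [-0.00914746, -0.15395357, -0.98803574]])}
```

View pics/top0.png

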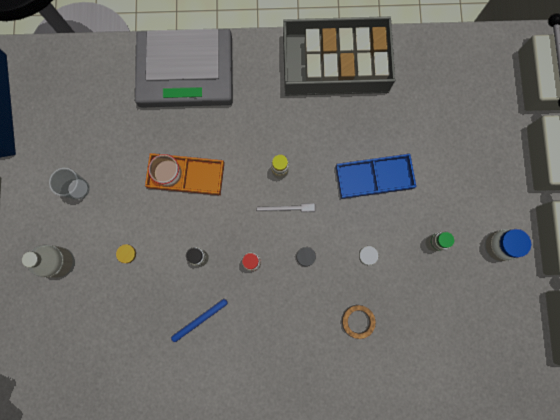

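View pics/scene0.png

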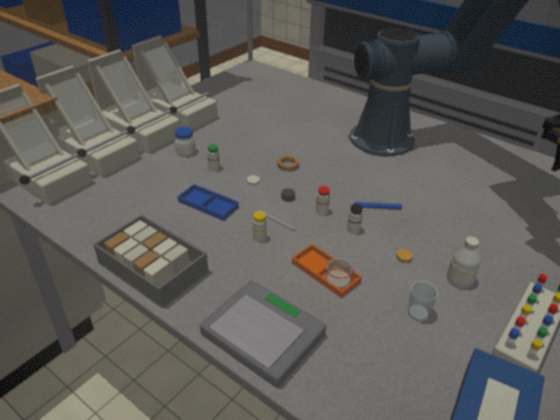

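Top view: orange tray at (185,174) with its tube at (164,170), blue tray at (376,176). Caps are yellow (280,161), red (251,261), black (195,256) and green (445,240). Discs are brass (125,254), dark (306,257) and white (369,255). The scene view agrees. The stack must be 32 mm, so it is dark (20) at the bottom with brass (12) on top.

```bash
cat > h.py <<'E'
from rig import *
import cv2,numpy as np
def px(name,u,v,z):
    c=calibration(name); r=c["rotation"]@np.array([(u-c["cx"])/c["fx"],(v-c["cy"])/c["fy"],1.])
    return c["xyz"]+r*(z-c["xyz"][2])/r[2]
def hsv(p): return cv2.cvtColor(p,cv2.COLOR_BGR2HSV)
def blob(m,roi):
    x0,y0,x1,y1=roi; k=np.zeros_like(m); k[y0:y1,x0:x1]=m[y0:y1,x0:x1]
    cs,_=cv2.findContours(k,cv2.RETR_EXTERNAL,cv2.CHAIN_APPROX_NONE)
    return max(cs,key=cv2.contourArea)
B={'red':((0,120,90),(10,255,255),(235,245,270,280),.074),'red2':((170,120,90),(180,255,255),(235,245,270,280),.074),
'green':((45,100,60),(80,255,255),(430,225,465,255),.074),'yellow':((22,120,110),(35,255,255),(265,145,297,180),.074),
'dark':((0,0,0),(180,255,75),(290,240,325,275),.020),'brass':((12,110,80),(30,255,255),(110,240,142,270),.012),
'white':((0,0,150),(180,70,255),(352,240,388,272),.008),
'otray':((3,170,90),(14,255,255),(135,140,235,205),.020),'btray':((100,150,60),(125,255,255),(325,145,425,205),.020),
}
E
python3 - <<'E'
from h import *
p=cv2.imread("pics/top0.png");h=hsv(p);d=np.load("top0.npy")
for n,(lo,hi,roi,z) in B.items():
    try:
        c=blob(cv2.inRange(h,lo,hi),roi);(u,v),r=cv2.minEnclosingCircle(c)
        print(n,np.round(px("top",u,v,z),4),"px",round(u),round(v),"r",round(r,1),"a",cv2.contourArea(c))
        if 'tray' in n:
            w=np.array([px("top",a,b,z)[:2] for a,b in c[:,0]],np.float32)*1000; print(cv2.minAreaRect(w))
    except ValueError: print(n,"none")
E
python3 -c "
import cv2;p=cv2.imread('pics/top0.png')[130:290,90:490];cv2.imwrite('pics/crop0.png',cv2.resize(p,(800,320),interpolation=cv2.INTER_CUBIC))"
```

```text
red [0.4376 0.0661 0.074 ] px 250 261 r 7.9 a 170.5
red2 none
green [ 0.4674 -0.2984  0.074 ] px 446 239 r 8.1 a 174.5
yellow [0.624  0.0059 0.074 ] px 280 162 r 7.6 a 159.0
dark [ 0.441 -0.035  0.02 ] px 303 259 r 8.5 a 14.0
brass [0.4622 0.318  0.012 ] px 125 253 r 9.7 a 256.0
white [ 0.4458 -0.167   0.008 ] px 369 255 r 9.2 a 231.5
otray [0.5997 0.2607 0.02  ] px 154 184 r 8.1 a 29.5
((599.4465942382812, 259.03057861328125), (29.929790496826172, 20.386566162109375), 66.99634552001953)
btray [ 0.6047 -0.188   0.02  ] px 376 176 r 40.4 a 2435.5
((604.8175659179688, -187.54429626464844), (69.97061920166016, 150.9842987060547), 6.527438163757324)
```

View pics/crop0.png

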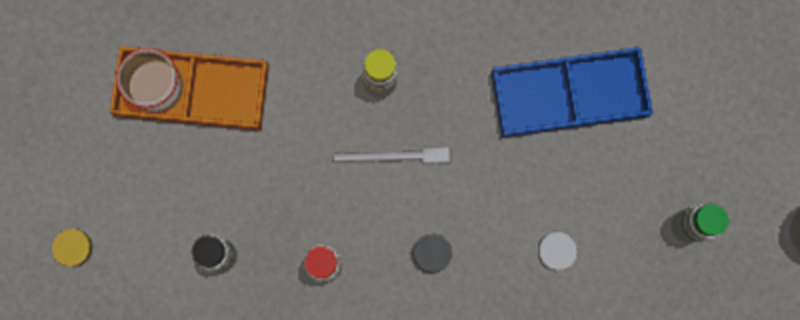

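The crop gives the dark disc at full-image (306,256.5), the orange tray centre at about (185,174) and the tube rim at about (164.5,169.5).

```bash
python3 - <<'E'
from h import *
f=lambda u,v:(90+u/2-.25,130+v/2-.25)
print("dark",px("top",*f(432,253),.02))
cs=[px("top",*f(*q),.02)[:2] for q in((119,47),(268,60),(262,129),(112,115))];print(np.round(cs,4),np.mean(cs,0))
print("tube",px("top",*f(149,79),.044))
p=cv2.imread("pics/top0.png");h=hsv(p)
k=cv2.inRange(h,(0,110,70),(18,255,255));k[:140]=0;k[210:]=0;k[:,:135]=0;k[:,235:]=0
pts=np.argwhere(k)[:,::-1];w=np.array([px("top",a,b,.02)[:2] for a,b in pts],np.float32)*1000;print(cv2.minAreaRect(w))
E
```

```text
dark [ 0.44624419 -0.04058974  0.02      ]
[[0.6644 0.2711]
 [0.6463 0.119 ]
 [0.5751 0.1257]
 [0.5937 0.2771]] [0.61988165 0.19823308]
tube [0.62382962 0.23405909 0.044     ]
((619.9354248046875, 199.40576171875), (154.46238708496094, 73.0223388671875), 82.73228454589844)
```

>>> send_rows(plan=[[0,0,0,0,0.116],[0,0,0,0,0.116],[0,0,0,0,0.116],[0,0,0,0,0.116],[0,0,0,0,0.116],[0,0,0,0,0.116],[0,0,0,0,0.116],[0,0,0,0,0.116],[0,0,0,0,0.116],[0,0,0,0,0.116],[0,0,0,0,0],[0,0,0,0,0]])

```text
time_s: 1.1
position: [0.2494, 0.5727, 0.2361]
tcp_rot: [[-0.003, 1.0, -0.001], [1.0, 0.003, -0.001], [-0.001, -0.001, -1.0]]
force: [-0.4, 0.0, 0.1]
opening: 1.002
grasp_force: 0.0
```

>>> send_rows(plan=[[0,-0.0362,0.0134,0,0],[0,-0.0362,0.0134,0,0],[0,-0.0362,0.0134,0,0],[0,-0.0362,0.0134,0,0],[0,-0.0362,0.0134,0,0],[0,-0.0362,0.0134,0,0],[0,-0.0362,0.0134,0,0],[0,-0.0362,0.0134,0,0],[0,-0.0362,0.0134,0,0],[0,-0.0362,0.0134,0,0],[0,-0.0362,0.0134,0,0],[0,-0.0362,0.0134,0,0],[0,-0.0362,0.0134,0,0],[0,-0.0362,0.0134,0,0],[0,0,0,0.03,0],[0,0,0,0.03,0],[0,0,0,0,0],[0,0,0,0,0]])

```text
time_s: 2.6
position: [0.4359, 0.0661, 0.1757]
tcp_rot: [[-0.001, 1.0, -0.004], [1.0, 0.001, 0.0], [0.0, -0.004, -1.0]]
force: [0.5, 0.1, 0.2]
opening: 1.001
grasp_force: 0.0
```

```bash
python3 - <<'E'
from h import *
s=read_state();print(s["position"],s["joint_positions"])
p,d=capture("top");q,_=capture("scene")
cv2.imwrite("pics/t1.png",np.hstack([cv2.resize(p[150:350,150:350],(400,400)),cv2.resize(q[100:300,200:400],(400,400))]))
E
```

```text
[0.4359041  0.06614869 0.17570046] [-5.95355684e+00  2.21155581e+01  1.11213634e+02  1.31033383e-03
  4.69290058e+01 -6.02523191e+00]
```

View pics/t1.png

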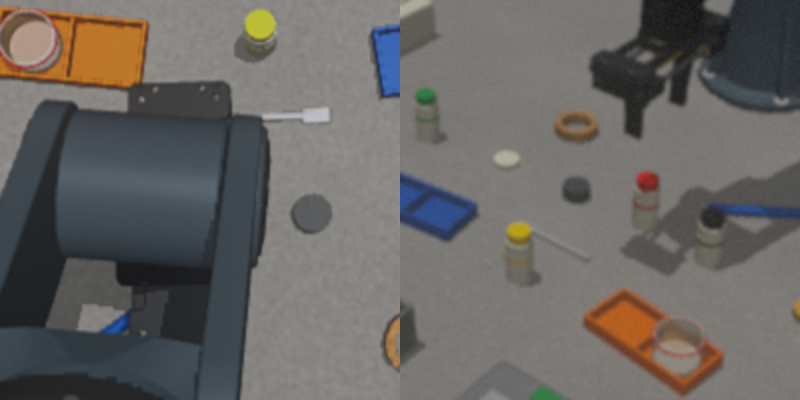

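Left: the arm covers the red bottle in the top view. Right: the open gripper hangs above the red bottle, whose cap is at scene pixel (324,191). I'll check that position against the scene camera.

```bash
python3 - <<'E'
from h import *
f=lambda u,v:(200+(u-400)/2-.25,100+v/2-.25)
for n,u,v,z in(("red",648,182,.068),("yellow",519,234,.068),("green",427,96,.068),("finger1 tip",633,133,.162),("finger2 tip",681,103,.162),("dark",576,184,.02)): print(n,px("scene",*f(u,v),z))
E
```

```text
red [0.44085872 0.06374352 0.068     ]
yellow [0.627311   0.00368239 0.068     ]
green [ 0.46769799 -0.30135205  0.068     ]
finger1 tip [0.48092607 0.06108427 0.162     ]
finger2 tip [0.38554148 0.06848923 0.162     ]
dark [ 0.44960161 -0.04414524  0.02      ]
```

>>> send_rows(plan=[[0,0,0.003,0.026,0],[0,0,0,0.026,0],[0,0,0,0.026,0],[0,0,0,0.026,0],[0,0,0,0.026,0],[0,0,0,0,0],[0,0,0,0,0],[255,0,0,0,0],[255,0,0,0,0],[255,0,0,0,0],[255,0,0,0,0],[255,0,0,0,0],[255,0,0,0,0],[255,0,0,0,0],[255,0,0,0,0]])

```text
time_s: 3.95
position: [0.4402, 0.0661, 0.0466]
tcp_rot: [[0.0, 1.0, 0.0], [1.0, -0.0, -0.0], [-0.0, 0.0, -1.0]]
force: [0.8, 0.6, -0.2]
opening: 0.478
grasp_force: 0.0
```

>>> send_rows(plan=[[255,0,0,0,0],[255,0,0,0,0],[255,0,0,0,0],[255,0,0,0,0],[255,0,0,0,0]])

```text
time_s: 4.37
position: [0.44, 0.0662, 0.0465]
tcp_rot: [[-0.0, 1.0, -0.0], [1.0, 0.0, 0.0], [0.0, -0.0, -1.0]]
force: [0.1, 0.1, -0.1]
opening: 0.381
grasp_force: 30.0
```

>>> send_rows(plan=[[255,0,0,-0.03,0],[255,0,0,-0.03,0],[255,0,0,-0.03,0],[255,-0.0271,0.02,0,0],[255,-0.0271,0.02,0,0],[255,-0.0271,0.02,0,0],[255,-0.0271,0.02,0,0],[255,-0.0271,0.02,0,0],[255,-0.0271,0.02,0,0],[255,-0.0271,0.02,0,0],[255,-0.0271,0.02,0,0],[255,0,0,0,0],[255,0,0,0,0],[255,0,0,0.025,0],[255,0,0,0.025,0],[255,0,0,0.015,0],[255,0,0,0.01,0],[255,0,0,0.005,0],[255,0,0,0.004,0],[255,0,0,0,0]])

```text
time_s: 6.03
position: [0.5999, -0.1501, 0.0524]
tcp_rot: [[-0.0, 1.0, -0.001], [1.0, 0.0, 0.0], [0.0, -0.001, -1.0]]
force: [0.1, 0.4, -1.1]
opening: 0.385
grasp_force: 30.0
```

>>> send_rows(plan=[[255,0,0,0.001,0],[255,0,0,0,0],[255,0,0,0,0],[0,0,0,0,0],[0,0,0,0,0],[0,0,0,0,0],[0,0,0,0,0],[0,0,0,0,0],[0,0,0,0,0],[0,0,0,0,0],[0,0,0,0,0],[0,0,0,0,0],[0,0,0,0,0],[0,0,0,-0.02,0],[0,0,0,-0.03,0],[0,0,0,-0.03,0],[0,0,0,-0.01,0],[0,0,0,0,0],[0,0,0,0,0]])

```text
time_s: 7.62
position: [0.6, -0.1506, 0.1416]
tcp_rot: [[0.0, 1.0, 0.0], [1.0, -0.0, -0.0], [-0.0, 0.0, -1.0]]
force: [-0.6, 0.2, -0.1]
opening: 1.001
grasp_force: 0.0
```

```bash
python3 - <<'E'
from h import *
q,_=capture("scene")
cv2.imwrite("pics/s2.png",cv2.resize(q[100:300,150:400],(750,600)))
E
```

```text
(no output)
```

View pics/s2.png

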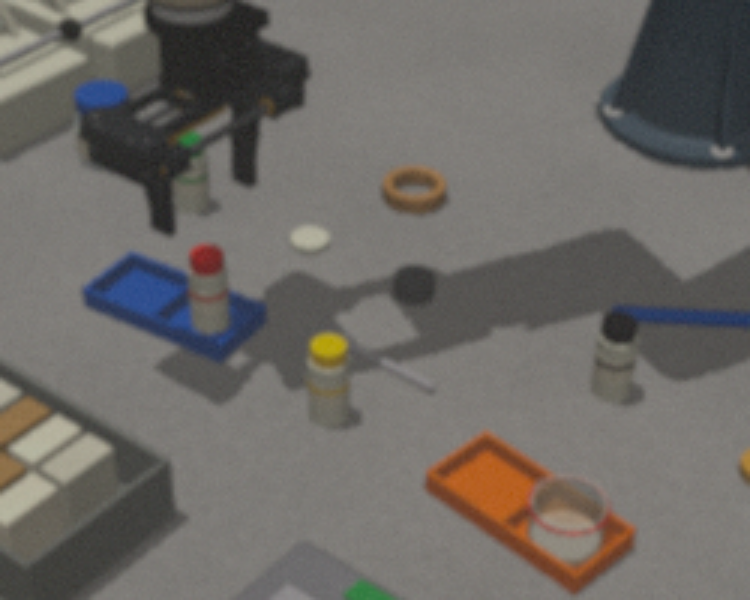

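The red bottle (208,290 in the crop) stands upright in the blue tray's near compartment. Green is next.

>>> send_rows(plan=[[0,-0.0298,-0.0265,0,0],[0,-0.0298,-0.0265,0,0],[0,-0.0298,-0.0265,0,0],[0,-0.0298,-0.0265,0,0],[0,-0.0298,-0.0265,0,0],[0,0,0,0,0],[0,0,0,0.025,0],[0,0,0,0.025,0],[0,0,0,0.025,0],[0,0,0,0.019,0],[0,0,0,0,0],[255,0,0,0,0],[255,0,0,0,0],[255,0,0,0,0],[255,0,0,0,0],[255,0,0,0,0],[255,0,0,0,0],[255,0,0,0,0],[255,0,0,0,0],[255,0,0,0,0]])

```text
time_s: 9.33
position: [0.4678, -0.2997, 0.0478]
tcp_rot: [[0.0, 1.0, 0.0], [1.0, -0.0, -0.0], [-0.0, 0.0, -1.0]]
force: [-0.3, 0.3, 0.1]
opening: 0.4
grasp_force: 0.2
```

>>> send_rows(plan=[[255,0,0,0,0],[255,0,0,0,0],[255,0,0,0,0]])

```text
time_s: 9.58
position: [0.4678, -0.2997, 0.0477]
tcp_rot: [[-0.0, 1.0, 0.0], [1.0, 0.0, -0.0], [-0.0, 0.0, -1.0]]
force: [-0.3, 0.5, 2.6]
opening: 0.385
grasp_force: 29.9
```

>>> send_rows(plan=[[255,0,0,-0.03,0],[255,0,0,-0.03,0],[255,0,0,-0.03,0],[255,0.0148,0.0282,0,0],[255,0.0148,0.0282,0,0],[255,0.0148,0.0282,0,0],[255,0.0148,0.0282,0,0],[255,0.0148,0.0282,0,0],[255,0,0,0,0],[255,0,0,0,0],[255,0,0,0.025,0],[255,0,0,0.025,0],[255,0,0,0.015,0],[255,0,0,0.01,0],[255,0,0,0.005,0],[255,0,0,0.004,0],[255,0,0,0.001,0],[255,0,0,0,0],[255,0,0,0,0]])

```text
time_s: 11.17
position: [0.6092, -0.2261, 0.0535]
tcp_rot: [[0.0, 1.0, 0.002], [1.0, -0.0, -0.001], [-0.001, 0.002, -1.0]]
force: [-1.1, 0.7, 0.3]
opening: 0.38
grasp_force: 29.9
```

>>> send_rows(plan=[[255,0,0,0.001,0],[255,0,0,0,0],[255,0,0,0,0],[0,0,0,0,0],[0,0,0,0,0],[0,0,0,0,0],[0,0,0,0,0],[0,0,0,0,0],[0,0,0,0,0],[0,0,0,0,0],[0,0,0,0,0],[0,0,0,0,0],[0,0,0,0,0],[0,0,0,-0.02,0],[0,0,0,-0.03,0],[0,0,0,-0.03,0],[0,0,0,-0.02,0],[0,0,0,0,0],[0,0,0,0,0]])

```text
time_s: 12.75
position: [0.6094, -0.226, 0.1531]
tcp_rot: [[-0.0, 1.0, 0.003], [1.0, 0.0, -0.002], [-0.002, 0.003, -1.0]]
force: [0.1, -0.0, 0.2]
opening: 1.0
grasp_force: 0.0
```

>>> send_rows(plan=[[0,0.033,0.0024,0,0],[0,0.033,0.0024,0,0],[0,0.033,0.0024,0,0],[0,0.033,0.0024,0,0],[0,0.033,0.0024,0,0],[0,0.033,0.0024,0,0],[0,0.033,0.0024,0,0],[0,0,0,0,0],[0,0,0,0,0]])

```text
time_s: 13.5
position: [0.6241, 0.0075, 0.1497]
tcp_rot: [[-0.004, 1.0, -0.004], [1.0, 0.004, 0.0], [0.0, -0.004, -1.0]]
force: [0.4, -0.8, -0.3]
opening: 0.997
grasp_force: 0.0
```

```bash
python3 - <<'E'
from h import *
print(read_state()["position"])
q,_=capture("scene")
cv2.imwrite("pics/s3.png",cv2.resize(q[100:300,150:400],(750,600)))
E
```

```text
[0.62410945 0.00748085 0.14972176]
```

View pics/s3.png

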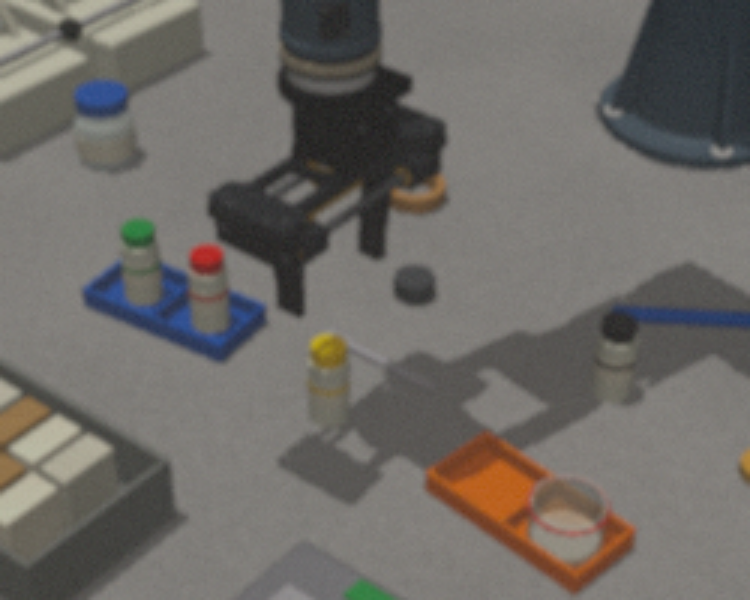

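Green and red both stand in the blue tray, and the gripper is over the yellow bottle (328,375 in the crop).

>>> send_rows(plan=[[0,0,0,0.025,0],[0,0,0,0.025,0],[0,0,0,0.025,0],[0,0,0,0.025,0],[0,0,0,0.003,0],[0,0,0,0,0],[255,0,0,0,0],[255,0,0,0,0],[255,0,0,0,0],[255,0,0,0,0],[255,0,0,0,0],[255,0,0,0,0],[255,0,0,0,0],[255,0,0,0,0],[255,0,0,0,0],[255,0,0,0,0],[255,0,0,0,0],[255,0,0,0,0]])

```text
time_s: 15.05
position: [0.6255, 0.0054, 0.0486]
tcp_rot: [[-0.0, 1.0, 0.0], [1.0, 0.0, 0.0], [0.0, 0.0, -1.0]]
force: [-0.7, 0.5, -0.6]
opening: 0.382
grasp_force: 29.9
```

>>> send_rows(plan=[[255,0,0,-0.03,0],[255,0,0,-0.03,0],[255,0,0,-0.03,0],[255,0.0312,-0.002,0,0],[255,0.0312,-0.002,0,0],[255,0.0312,-0.002,0,0],[255,0.0312,-0.002,0,0],[255,0.0312,-0.002,0,0],[255,0,0,0,0],[255,0,0,0,0],[255,0,0,0.025,0],[255,0,0,0.025,0],[255,0,0,0.015,0],[255,0,0,0.01,0],[255,0,0,0.005,0],[255,0,0,0.004,0],[255,0,0,0.001,0],[255,0,0,0,0],[255,0,0,0,0]])

```text
time_s: 16.63
position: [0.6162, 0.1613, 0.0545]
tcp_rot: [[0.0, 1.0, 0.002], [1.0, -0.0, 0.0], [0.0, 0.002, -1.0]]
force: [-0.7, 0.2, -0.8]
opening: 0.383
grasp_force: 29.9
```

>>> send_rows(plan=[[255,0,0,0.001,0],[255,0,0,0,0],[255,0,0,0,0],[0,0,0,0,0],[0,0,0,0,0],[0,0,0,0,0],[0,0,0,0,0],[0,0,0,0,0],[0,0,0,0,0],[0,0,0,0,0],[0,0,0,0,0],[0,0,0,0,0],[0,0,0,0,0],[0,0,0,-0.02,0],[0,0,0,-0.03,0],[0,0,0,-0.03,0],[0,0,0,-0.02,0],[0,0,0,0,0],[0,0,0,0,0]])

```text
time_s: 18.22
position: [0.6163, 0.1615, 0.154]
tcp_rot: [[-0.0, 1.0, 0.003], [1.0, 0.0, 0.0], [0.0, 0.003, -1.0]]
force: [0.2, -0.7, 0.3]
opening: 0.999
grasp_force: 0.0
```

>>> send_rows(plan=[[0,-0.0291,-0.024,0,0],[0,-0.0291,-0.024,0,0],[0,-0.0291,-0.024,0,0],[0,-0.0291,-0.024,0,0],[0,-0.0291,-0.024,0,0],[0,-0.0291,-0.024,0,0],[0,-0.0291,-0.024,0,0],[0,0,0,0.03,0],[0,0,0,0.03,0],[0,0,0,0.03,0],[0,0,0,0.01,0],[0,0,0,0,0],[0,0,0,0,0]])

```text
time_s: 19.3
position: [0.4461, -0.0419, 0.0513]
tcp_rot: [[0.0, 1.0, -0.004], [1.0, -0.0, 0.001], [0.001, -0.004, -1.0]]
force: [-0.5, 0.0, -0.9]
opening: 0.997
grasp_force: 0.0
```

```bash
python3 - <<'E'
from h import *
print(read_state()["position"])
q,_=capture("scene")
cv2.imwrite("pics/s4.png",cv2.resize(q[100:300,150:400],(750,600)))
E
```

```text
[ 0.44612961 -0.04192276  0.05130474]
```

View pics/s4.png

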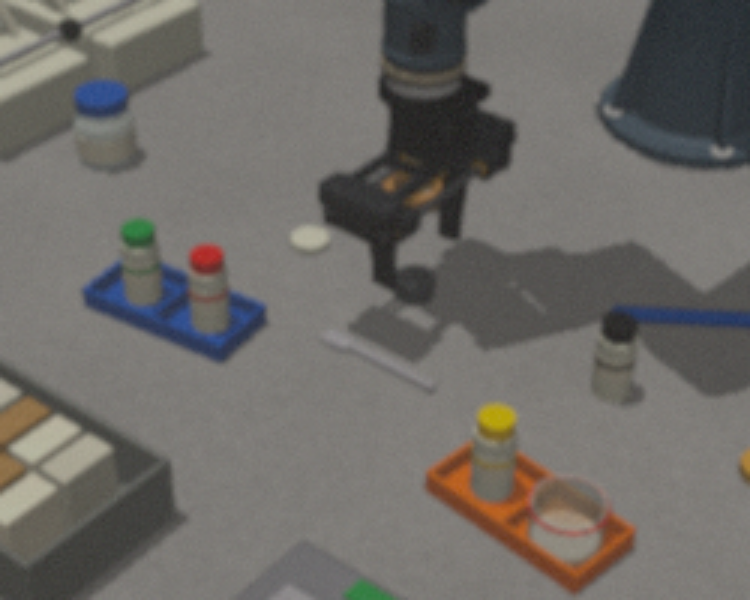

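Yellow stands in the orange tray's empty compartment. The dark disc (415,285 in the crop) lies midway under the fingers.

>>> send_rows(plan=[[0,0,0,0.015,0],[0,0,0,0.012,0],[0,0,0,0,0],[0,0,0,0,0],[255,0,0,0,0],[255,0,0,0,0],[255,0,0,0,0],[255,0,0,0,0],[255,0,0,0,0],[255,0,0,0,0],[255,0,0,0,0],[255,0,0,0,0],[255,0,0,0,0],[255,0,0,0,0],[255,0,0,0,0],[255,0,0,0,0]])

```text
time_s: 20.68
position: [0.4476, -0.0424, 0.0256]
tcp_rot: [[0.0, 1.0, 0.0], [1.0, -0.0, -0.0], [-0.0, 0.0, -1.0]]
force: [1.1, -0.4, -0.3]
opening: 0.428
grasp_force: 30.0
```

>>> send_rows(plan=[[255,0,0,-0.02,0],[255,0,0,-0.03,0],[255,0,0,-0.03,0],[255,0,0,-0.02,0],[255,0.0308,0.0196,0,0],[255,0.0308,0.0196,0,0],[255,0.0308,0.0196,0,0],[255,0.0308,0.0196,0,0],[255,0.0308,0.0196,0,0],[255,0.0308,0.0196,0,0],[255,0.0308,0.0196,0,0],[255,0.0308,0.0196,0,0],[255,0.0308,0.0196,0,0],[255,0,0,0,0],[255,0,0,0.03,0],[255,0,0,0.02,0],[255,0,0,0,0],[255,0,0,0,0]])

```text
time_s: 22.18
position: [0.6218, 0.2344, 0.0736]
tcp_rot: [[0.0, 1.0, -0.005], [1.0, -0.0, -0.001], [-0.001, -0.005, -1.0]]
force: [0.3, -1.5, -2.0]
opening: 0.423
grasp_force: 30.0
```

```bash
python3 - <<'E'
from h import *
print(read_state()["position"])
q,_=capture("scene")
cv2.imwrite("pics/s5.png",cv2.resize(q[160:310,260:400],(560,600),interpolation=cv2.INTER_CUBIC))
E
```

```text
[0.62182559 0.23437823 0.07359306]
```

View pics/s5.png

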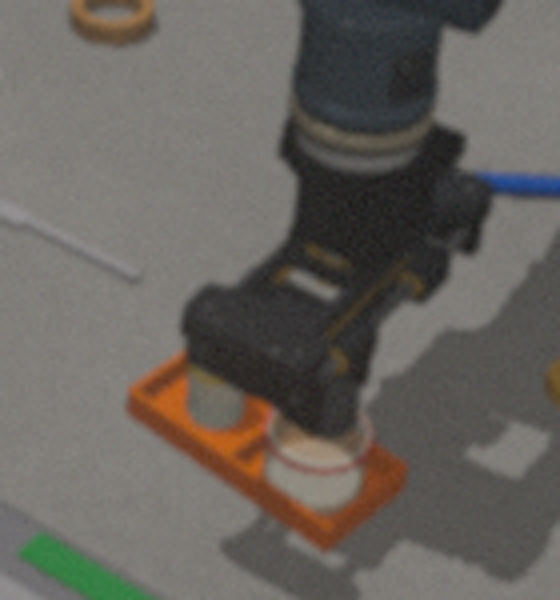

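The disc is held above the tube. The rim ellipse is centred at about scene pixel (339.7,268.9).

```bash
python3 - <<'E'
from h import *
print(px("scene",339.6,268.8,.044),read_state()["position"])
E
```

```text
[0.63307594 0.23768229 0.044     ] [0.62328124 0.23457654 0.07518418]
```

>>> send_rows(plan=[[255,0,0.002,0,0],[255,0,0,0.005,0],[255,0,0,0.005,0],[255,0,0,0.004,0],[255,0,0,0,0],[255,0,0,0,0],[255,0,0,0,0]])

```text
time_s: 22.82
position: [0.6258, 0.2349, 0.0615]
tcp_rot: [[0.0, 1.0, -0.0], [1.0, -0.0, -0.0], [-0.0, -0.0, -1.0]]
force: [-0.2, 0.7, -1.9]
opening: 0.425
grasp_force: 30.0
```

```bash
python3 - <<'E'
from h import *
s=read_state();print(s["position"],s["force"],s["moment"])
q,_=capture("scene")
cv2.imwrite("pics/s6.png",cv2.resize(q[220:310,290:380],(600,600),interpolation=cv2.INTER_CUBIC))
E
```

```text
[0.62583184 0.23489686 0.06154899] [-0.19794168  0.67990959 -1.87481406] [-0.13972264  0.03511491  0.06602821]
```

View pics/s6.png

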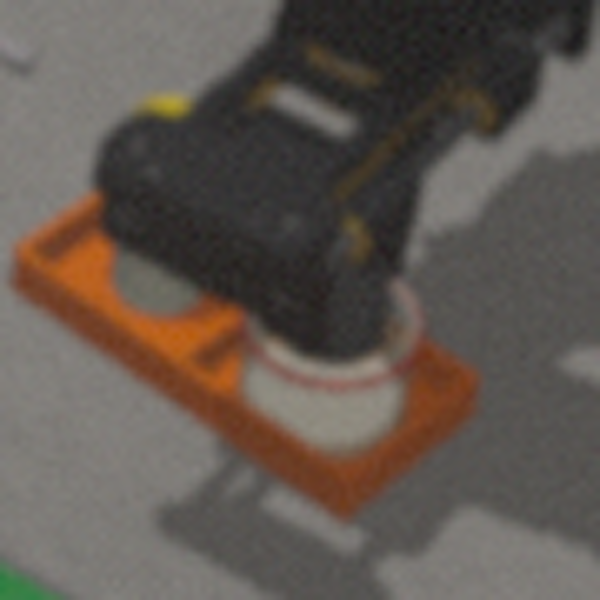

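Only the disc's weight shows (1.9 N), so its lower part is in the mouth without touching the tube. Releasing.

>>> send_rows(plan=[[0,0,0,0,0],[0,0,0,0,0],[0,0,0,0,0],[0,0,0,0,0],[0,0,0,0,0],[0,0,0,0,0],[0,0,0,0,0],[0,0,0,0,0],[0,0,0,0,0],[0,0,0,-0.02,0],[0,0,0,-0.03,0],[0,0,0,-0.03,0],[0,0,0,-0.01,0],[0,0.014,-0.028,0,0],[0,0.014,-0.028,0,0],[0,0.014,-0.028,0,0],[0,0.014,-0.028,0,0],[0,0.014,-0.028,0,0],[0,0,0,0,0],[0,0,0,0,0]])

```text
time_s: 24.53
position: [0.4839, 0.3055, 0.1513]
tcp_rot: [[-0.003, 1.0, -0.001], [1.0, 0.003, -0.001], [-0.001, -0.001, -1.0]]
force: [0.4, -0.6, 0.7]
opening: 0.996
grasp_force: 0.0
```

```bash
python3 - <<'E'
from h import *
s=read_state();print(s["position"])
q,_=capture("scene");h=hsv(q)
a=cv2.resize(q[230:310,300:380],(400,400),interpolation=cv2.INTER_CUBIC)
b=cv2.resize(q[220:300,360:440],(400,400),interpolation=cv2.INTER_CUBIC)
cv2.imwrite("pics/s7.png",np.hstack([a,b]))
c=blob(cv2.inRange(h,(12,110,80),(30,255,255)),(380,230,440,280));(u,v),r=cv2.minEnclosingCircle(c)
print(u,v,r,px("scene",u,v,.009))
E
```

```text
[0.48390545 0.30553288 0.15130431]
404.2407531738281 254.79629516601562 7.762020587921143 [0.46444301 0.31507196 0.009     ]
```

View pics/s7.png

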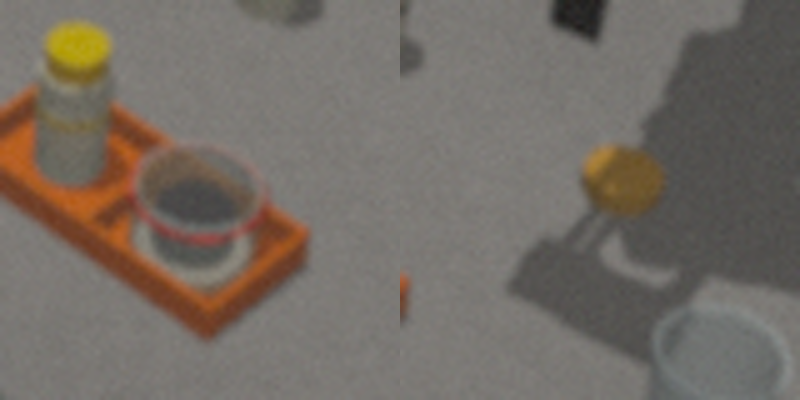

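The dark disc lies flat at the bottom of the tube (205,215 in the left crop), and the brass disc is clear at (623,180).

>>> send_rows(plan=[[0,0.0115,-0.022,0,0],[0,0,0,0.03,0],[0,0,0,0.03,0],[0,0,0,0.03,0],[0,0,0,0.02,0],[0,0,0,0.01,0],[0,0,0,0,0],[0,0,0,0,0],[0,0,0,0,0]])

```text
time_s: 25.33
position: [0.4654, 0.3166, 0.0326]
tcp_rot: [[0.001, 1.0, 0.003], [1.0, -0.001, 0.001], [0.001, 0.003, -1.0]]
force: [0.7, -1.0, 0.1]
opening: 1.002
grasp_force: 0.0
```

>>> send_rows(plan=[[0,0,0,0.006,0],[0,0,0,0.006,0],[0,0,0,0,0],[0,0,0,0,0],[0,0,0,0,0],[0,0,0,0,0]])

```text
time_s: 25.83
position: [0.4639, 0.3165, 0.0198]
tcp_rot: [[-0.0, 1.0, 0.0], [1.0, 0.0, 0.0], [0.0, 0.0, -1.0]]
force: [0.1, 0.2, -1.2]
opening: 0.999
grasp_force: 0.0
```

>>> send_rows(plan=[[255,0,0,-0.001,0],[255,0,0,0,0],[255,0,0,0,0],[255,0,0,0,0],[255,0,0,0,0],[255,0,0,0,0],[255,0,0,0,0],[255,0,0,0,0],[255,0,0,0,0],[255,0,0,0,0],[255,0,0,0,0],[255,0,0,0,0]])

```text
time_s: 26.83
position: [0.4638, 0.3164, 0.0205]
tcp_rot: [[-0.0, 1.0, -0.0], [1.0, 0.0, -0.0], [-0.0, -0.0, -1.0]]
force: [-0.3, -0.2, -0.0]
opening: 0.419
grasp_force: 30.0
```

>>> send_rows(plan=[[255,0,0,-0.02,0],[255,0,0,-0.03,0],[255,0,0,-0.03,0],[255,-0.0164,0.0324,0,0],[255,-0.0164,0.0324,0,0],[255,-0.0164,0.0324,0,0],[255,-0.0164,0.0324,0,0],[255,-0.0164,0.0324,0,0],[255,0,0,0,0],[255,0,0,0,0],[255,0,0,0.02,0],[255,0,0,0.013,0],[255,0,0,0,0],[255,0,0,0,0],[255,0,0,0,0]])

```text
time_s: 28.08
position: [0.6252, 0.235, 0.0676]
tcp_rot: [[-0.001, 1.0, -0.001], [1.0, 0.001, -0.0], [-0.0, -0.001, -1.0]]
force: [0.3, 0.1, -1.2]
opening: 0.418
grasp_force: 30.0
```

>>> send_rows(plan=[[255,0,0,0.004,0],[255,0,0,0.004,0],[255,0,0,0,0],[255,0,0,0,0],[255,0,0,0,0],[255,0,0,0,0]])

```text
time_s: 28.58
position: [0.626, 0.2344, 0.0598]
tcp_rot: [[0.0, 1.0, 0.0], [1.0, -0.0, 0.0], [0.0, 0.0, -1.0]]
force: [0.1, -1.0, -1.0]
opening: 0.418
grasp_force: 30.0
```

>>> send_rows(plan=[[0,0,0,0,0],[0,0,0,0,0],[0,0,0,0,0],[0,0,0,0,0],[0,0,0,0,0],[0,0,0,0,0],[0,0,0,0,0],[0,0,0,0,0],[0,0,0,0,0],[0,0,0,-0.02,0],[0,0,0,-0.03,0],[0,0,0,-0.03,0],[0,0,0,-0.03,0],[0,0.014,-0.028,0,0],[0,0.014,-0.028,0,0],[0,0.014,-0.028,0,0],[0,0.014,-0.028,0,0],[0,0.014,-0.028,0,0],[0,0,0,0,0],[0,0,0,0,0]])

```text
time_s: 30.25
position: [0.4842, 0.3051, 0.1697]
tcp_rot: [[-0.003, 1.0, -0.001], [1.0, 0.003, -0.0], [-0.0, -0.001, -1.0]]
force: [0.4, 0.3, 0.0]
opening: 1.0
grasp_force: 0.0
```

```bash
python3 - <<'E'
from h import *
q,_=capture("scene")
a=cv2.resize(q[230:310,300:380],(400,400),interpolation=cv2.INTER_CUBIC)
b=cv2.resize(q[110:270,160:320],(400,400),interpolation=cv2.INTER_CUBIC)
cv2.imwrite("pics/s8.png",np.hstack([a,b]))
E
```

```text
(no output)
```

View pics/s8.png

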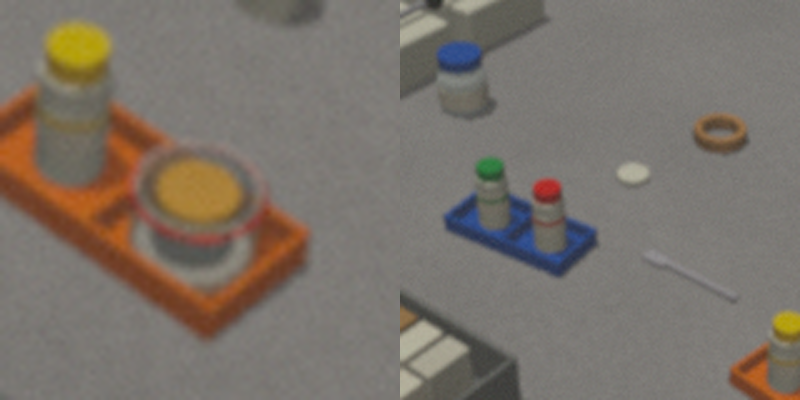

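The brass disc lies flat on the dark one, level with the red line (200,190 in the left crop). All three bottles stand in their trays, and the white disc has not been touched.

```bash
python3 -c "
from rig import *
print(hand_in())"
```

```text
the job is handed in; nothing more can be done
None
```

Both kits are made up and handed in at about 30 s: the red and green bottles stand in the blue tray, the yellow bottle is in the orange tray, brass is stacked on the dark disc level with the red line, and the black bottle and white disc were left where they were.

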